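# Clear the broken lenses off the light table

### The arm

A 7-joint arm with a two-finger parallel gripper is mounted at the origin on the work surface. World frame = base frame: x ahead of the robot, y to its left, z up, the work surface at z = 0. Lengths are in m, angles in rad, forces in N, time in s.
With the tool pointing down it reaches from about 0.4 to 0.875 m from the base axis. Payload 6.5 kg.
Tool frame: the origin (TCP) lies on the front face of the gripper's body, between the roots of the fingers; the fingertips stand 64 mm ahead of it and the grasp point (between the pads) lies 45 mm ahead of it; z points along the fingers, y is the direction in which the jaws open and shut (so a half turn about z gives the same grasp; the last joint's range is limited). The gripper opens to 88 mm and grips with 3 to 60 N. Pads are 18 mm wide; open, the fingers measure 123 mm over their backs; the gripper's body (75 mm by 187 mm) begins 45 mm behind the grasp point.
Start: joints at [-1.36, 0.536, -0.004, 1.538, 0.003, 1.067, -0.071], TCP at [0.178, 0.625, 0.303] pointing down, gripper open.
Joint ranges: [-2.7, 2.7], [-0.37, 2.16], [-1.27, 1.26], [0.24, 2.4], [-1.31, 4.45], [0.19, 1.91], [-2.76, 2.76]. Speed limits (rad/s): [2.39, 2.39, 3.14, 3.14, 3.14, 3.14, 3.14].

### API

Orientations are given as [roll, pitch, yaw] about the fixed x, y, z axes, in that order (R = Rz(yaw) Ry(pitch) Rx(roll)).
In Python, from station import get_state, camera, finish_job gives the robot as it stands.
- The arm moves only by the tool carry_out, never from a script. Its argument "plan" is a list of rows, each a list of 7 numbers: the turn, a rotation vector about the world's x, y, z in degrees, then the shift along the world's x, y, z in mm, then the finger opening in mm, from 0 to 88.1. A call has 1 to 8 rows; each row is the pose to reach, as a shift and turn from the pose commanded when the call began; what a row does not reach only later rows make up. A row lasts 1/10 s, in which the tool goes at most 50 mm and 8.59 degrees, less where a joint would pass 70% of its speed; a pose out of reach is approached as far as the arm can. A call with a gripper value outside its range is refused whole. The fingers move at their own pace and stop on an object; "newtons" is the grip in N (left out, the last holds). Time passes only in rows, so rows that repeat a pose let the fingers close. It gives the time, the measured TCP pose, the force and the opening at its end, in the units of the state.
- get_state(): the state, without advancing time (a new reading comes with each control period).
- camera(name): name is "scene" or "top" or "wrist"; returns a dict with "pixels" (384x512x3 uint8, red, green, blue), "vertical_fov" (degrees; the focal length in pixels is half the picture's height over the tangent of half this angle, whatever the lens; pixels are square), "cx", "cy" (the principal point, pixels), "view" (4x4, takes a point from world to camera coordinates); the wrist camera has in their place "tool_from_camera" (4x4, takes a point from camera to tool coordinates, whose origin is the TCP and whose axes are the flange's). Camera axes: x right, y down, z forward; pixel columns grow to the right and rows downward; lengths in m; the calibration is good to about 2 mm. A picture is of the moment at which its call begins: read the wrist's pose just before it. There is no depth.
- finish_job(): hands the job in, once; it reports no verdict.
The state is a dict: "clock": time; "q": joint angles; "joint_velocities": joint speeds; "joint_torque": joint torques, N m; "tcp_pos": TCP position; "tool_rot": TCP orientation; "ft_force": force on the tool from outside, world axes, zero at the start; "torque": the same for the moment, N m; "finger_gap": opening from 0.0 (shut) to 1.0 (fully open).
Only numpy, scipy, OpenCV 4.12 (cv2) and the standard library are available. Lean on these libraries where they do the work, as an engineer would, in place of code of your own. Each camera call takes 0.05 s, during which the arm holds its last target. There are 200 camera calls.

### The job

Slide the clear cover of the reject chute fully open, then sweep the two broken lenses (the ones with a straight broken side) across the light table and over the lip so that they go down the chute into the narrow well. Do not lift them, and leave the whole round lens and the spectacle frame lying where they are. When both are down in the well, slide the cover fully shut again.

Things in the scene. Friction and masses are not known exactly. Their poses are not given: they have to be found in the camera images.
- light_table: Light table (fixed): lit white deck 205 mm above the bench, on a grey steel cabinet. Origin on the bench below the middle of the chute's lip, z up. The deck spans y = 0 (lip) to +250 mm, x = -150 to +150 mm; chute, well and cover rails are at y < 0. A rim 5 mm wide stands 6 mm above the deck on all sides but is missing at the lip for x = -119 to +119 mm.
- chute_lip (a point): Middle of the lip, level with the deck; axes as the light table. From here the steel chute falls at 38 degrees to -y: 230 mm wide for 40 mm, then its cheeks (tops level with the deck) close in to 88 mm at y = -130 mm, the well. Bring a lens over with its centre within 65 mm of the middle; pushed until its trailing edge is at the lip it tips and slides down by itself.
- well_floor (a point): Middle of the well's inner floor, 4 mm above the bench; axes as the light table. The well is an upright slot with clear walls, 88 mm along x, 44 mm along y, its mouth at the chute's foot 99 mm above its floor. Lenses come to rest in it on edge, leaning, side by side.
- cover (a joint): Clear cover over the chute, 236 x 174 x 5 mm, upper face 6 mm above the deck; slides level along the light table's -y. 0 = shut (its edge 2 mm beyond the lip), 0.100 m = fully open, a stop at both ends. About 2 N moves it; it stays where left. Its rails, 8 mm wide at x = -124 and +124 mm, rise 11 mm above the deck.
- cover_grip (a point): Middle of the top of the cover's black grip bar, which moves with the cover. The bar is 70 mm long along the light table's x, 10 mm along its y, its top 32 mm above the deck, 26 mm above the cover; shut, it stands 25 mm beyond the lip. It can be pushed from either side or pinched from above.
- broken_lens_1: Rose-tinted lens blank with a piece broken off, lying flat on the deck: part of a 70 mm disc, 9 mm thick at the edge, 13 mm in the middle, ended by a straight break 63 mm long, 15 mm from the disc's centre on its own +x side. Origin: centre of the full disc, on the underside; z up. 30 to 55 g.
- broken_lens_2: A second lens of the same broken shape, size and tint as the first.
- whole_lens: Whole round lens blank, same tint, 70 mm across, 9 mm thick at the edge, 13 mm in the middle. Origin: centre of its underside. To be left alone. The three lenses lie 60 to 110 mm (centres) from the lip, about 85 mm apart along the lip, the middle one 40 mm farther back; which lies where varies.
- spectacle_frame: Silver semi-rimless spectacle frame, folded, standing on the deck about 205 mm from the lip: 136 mm along its x, 40 mm along its y, 40 mm high. Origin: centre of its underside. To be left alone.
Things that resemble listed ones, but are neither listed nor needed, are in the scene too. What is shaped like the broken_lens_2 but green or turquoise is not meant. Leave any turquoise look-alike of the broken_lens_1 alone.

How it is judged:
On the way, in this order (a step that is already met when the one before it is completed fails the run):
1. the cover is slid fully open (value of joint cover above 0.09 m), for 0.1 s.
2. both broken lenses are down in the well (z of each of broken_lens_1, broken_lens_2 in the frame of well_floor below 0.085 m and horizontal distance between each of broken_lens_1, broken_lens_2 and well_floor below 0.036 m), for 0.2 s.
3. the cover is slid fully shut (value of joint cover below 0.008 m), for 0.1 s.
At the end, for the whole second after the job is handed in: Both broken lenses rest in the well (disc centres at least 14 mm below its mouth), the cover is shut to within 8 mm, and the whole lens and the spectacle frame are within 30 mm of where they lay (all of step 2 and linear speed of each of broken_lens_1, broken_lens_2 below 0.02 m/s and value of joint cover below 0.008 m and distance of each of whole_lens, spectacle_frame from where it was at the start of the episode below 0.03 m); the robot touches nothing.
It fails at once if a broken lens is lifted more than 30 mm off the deck (z of any of broken_lens_1, broken_lens_2 in the frame of chute_lip above 0.03 m).
It fails at once if the whole lens is moved more than 30 mm (distance of whole_lens from where it was at the start of the episode above 0.03 m).
It fails at once if the spectacle frame is moved more than 30 mm (distance of spectacle_frame from where it was at the start of the episode above 0.03 m).
It also fails if it takes over 54 s, if anything falls off the work surface, if the arm or the gripper's body presses on something with over 40 N, if the wrist force passes 120 N, or if a joint passes its speed limit or range.

## Working session

There is one attempt and no reset: what is moved stays moved. The work goes in short steps, Python scripts to look and compute and a tool call to move; the robot and the scene stay as the last step left them, time stands still between calls to the robot, and variables do not carry over. Pictures are saved under pics/ and viewed, about 8 in all and at most 12, crops included, and the job is handed in when it is done.

Besides the shell and the picture viewer there is one more tool, called after "Emit:" as name(argument=value, ...), one argument or row to a line, values as JSON. carry_out: Moves the arm, as the interface text tells. Its arguments: {"type":"object","properties":{"plan":{"type":"array","items":{"type":"array","items":{"type":"number"}}},"newtons":{"type":"number"}},"required":["plan"]}

```bash
mkdir -p pics; ls; cat > h.py <<'E'
import numpy as np, cv2
from station import get_state, camera
def f(c): return c["pixels"].shape[0]/2/np.tan(np.radians(c["vertical_fov"])/2)
def proj(c,p):
    p=np.atleast_2d(p); q=(c["view"]@np.c_[p,np.ones(len(p))].T).T
    return np.c_[c["cx"]+f(c)*q[:,0]/q[:,2], c["cy"]+f(c)*q[:,1]/q[:,2]]
def ray(c,uv,z):
    uv=np.atleast_2d(uv); d=np.c_[(uv[:,0]-c["cx"])/f(c),(uv[:,1]-c["cy"])/f(c),np.ones(len(uv))]
    T=np.linalg.inv(c["view"]); d=d@T[:3,:3].T; o=T[:3,3]
    return o+d*((z-o[2])/d[:,2])[:,None]
def save(n,im): cv2.imwrite("pics/"+n+".png",cv2.cvtColor(im,cv2.COLOR_RGB2BGR))
E
python3 - <<'E'
from h import *
for n in("scene","top"):
    c=camera(n); print(n,c["vertical_fov"],c["cx"],c["cy"],c["view"].round(3).tolist()); save(n,c["pixels"])
a=[cv2.imread(f"pics/{n}.png") for n in("top","scene")]
cv2.imwrite("pics/both.png",np.vstack([cv2.resize(a[0],(800,600))]))
s=get_state();print(s)
E
```

```text
pics
scene 43.88532368913093 249.73081221527582 195.87032972351398 [[-0.849, -0.529, -0.008, 0.546], [-0.5, 0.807, -0.314, 0.272], [0.173, -0.262, -0.949, 1.083], [0.0, 0.0, 0.0, 1.0]]
top 47.46759835513149 256.4359665980488 191.5350612058873 [[-0.024, -1.0, 0.0, 0.099], [-0.989, 0.024, -0.147, 0.627], [0.146, -0.004, -0.989, 1.033], [0.0, 0.0, 0.0, 1.0]]
{'clock': 0.1, 'q': array([-1.36020809,  0.53707246, -0.00446144,  1.53874082,  0.00258403,
        1.06730548, -0.0712015 ]), 'joint_velocities': array([-4.91982699e-04, -7.43239270e-04, -1.46026767e-03,  8.43057790e-05,
       -1.62174342e-04, -6.85518599e-04, -1.56815761e-03]), 'joint_torque': array([ 2.06155550e-03, -5.72079849e+01,  9.93527099e-01, -2.52229017e+01,
       -5.62192826e-02,  1.35624057e-02,  6.81131269e-05]), 'tcp_pos': array([0.17749102, 0.62483595, 0.30195109]), 'tool_rot': array([-3.14007472e+00,  8.71045926e-05,  2.86488652e+00]), 'ft_force': array([-0.33907119, -0.06234439,  0.1382368 ]), 'torque': array([-0.04562605, -0.00203967,  0.0123572 ]), 'finger_gap': 0.9963776927976619}
```

View pics/both.png

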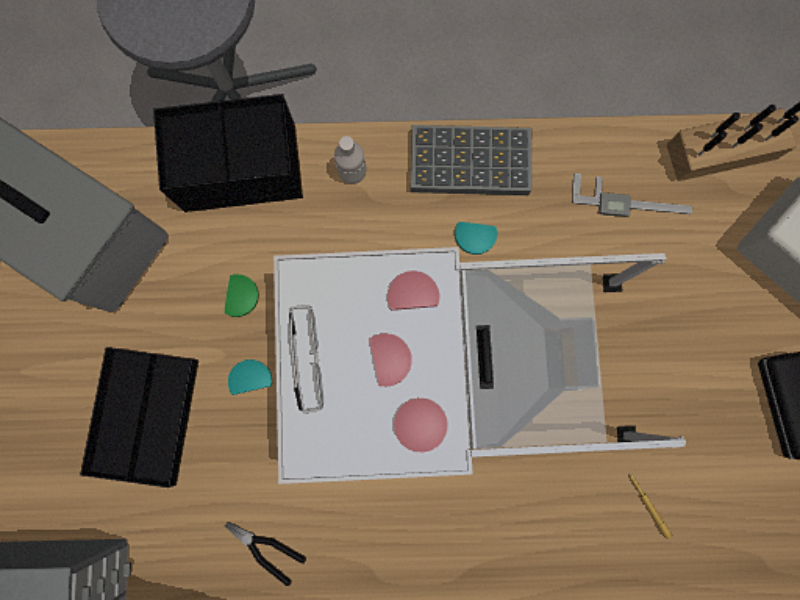

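View pics/scene.png

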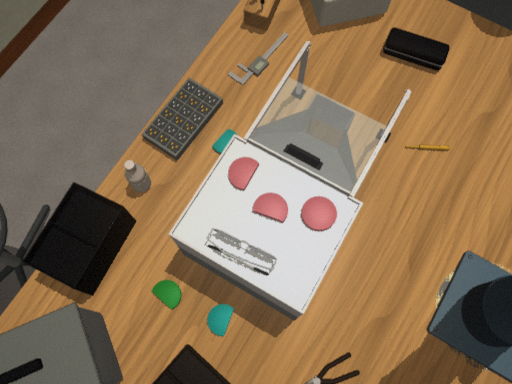

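```bash
python3 - <<'E'
from h import *
H=0.205
for n in("top","scene"):
    c=camera(n); im=c["pixels"]; hsv=cv2.cvtColor(im,cv2.COLOR_RGB2HSV); h,s,v=cv2.split(hsv)
    w=((s<25)&(v>190)).astype(np.uint8)
    w=cv2.morphologyEx(w,cv2.MORPH_OPEN,np.ones((15,15)))
    red=(((h>165)|(h<8))&(s>70)&(v>90)).astype(np.uint8)
    red=cv2.morphologyEx(red,cv2.MORPH_OPEN,np.ones((5,5)))
    cs=max(cv2.findContours(w,0,2)[0],key=cv2.contourArea)
    b=cv2.boxPoints(cv2.minAreaRect(cs)); print(n,"deck",b.round().tolist(),ray(c,b,H)[:,:2].round(4).tolist())
    for k in cv2.findContours(red,0,2)[0]:
        if cv2.contourArea(k)<400: continue
        P=(ray(c,k[:,0].astype(float),H+.006)[:,:2]*1000).astype(np.float32)
        hull=cv2.convexHull(P)[:,0]; m=cv2.moments(hull); ce=np.array([m["m10"],m["m01"]])/m["m00"]
        (x,y),r=cv2.minEnclosingCircle(P); (rc,rs,ra)=cv2.minAreaRect(P)
        print(" red px",k[:,0].mean(0).round(),"centroid",ce.round(1),"area",m["m00"],"circ",round(x,1),round(y,1),round(r,1),"rect",np.round(rs,1),round(ra,1),"c->circ dir",(np.array([x,y])-ce).round(1))
    # bar: dark blob near
    dk=(v<60).astype(np.uint8)
    for k in cv2.findContours(dk,0,2)[0]:
        A=cv2.contourArea(k)
        if 150<A<900:
            q=k[:,0].mean(0); p=ray(c,q,H+.032)[0]; r=cv2.minAreaRect((ray(c,k[:,0].astype(float),H+.032)[:,:2]*1000).astype(np.float32))
            if abs(p[1])<.2: print(" dark",q.round(),A,np.round(r[0],1),np.round(r[1],1),round(r[2],1))
E
```

```text
Traceback (most recent call last):
ValueError: max() iterable argument is empty
```

```bash
cat > m.py <<'E'
from h import *
H=0.205
for n in("top","scene"):
    c=camera(n); im=c["pixels"]; hsv=cv2.cvtColor(im,cv2.COLOR_RGB2HSV); h,s,v=cv2.split(hsv)
    w=((s<40)&(v>175)).astype(np.uint8)
    w=cv2.morphologyEx(w,cv2.MORPH_OPEN,np.ones((5,5)))
    red=(((h>165)|(h<8))&(s>70)&(v>90)).astype(np.uint8)
    red=cv2.morphologyEx(red,cv2.MORPH_OPEN,np.ones((5,5)))
    ks=cv2.findContours(w,0,2)[0]
    if not ks: print("no deck",v.max(), hsv[200,300])
    else:
        cs=max(ks,key=cv2.contourArea)
        b=cv2.boxPoints(cv2.minAreaRect(cs)); q=cv2.minAreaRect((ray(c,cs[:,0].astype(float),H+.003)[:,:2]*1000).astype(np.float32))
        print(n,"deck px",b.round().tolist(),"rect",np.round(q[0],1),np.round(q[1],1),round(q[2],2),cv2.boxPoints(q).round(1).tolist())
    for k in cv2.findContours(red,0,2)[0]:
        if cv2.contourArea(k)<400: continue
        P=(ray(c,k[:,0].astype(float),H+.006)[:,:2]*1000).astype(np.float32)
        hull=cv2.convexHull(P)[:,0]; m=cv2.moments(hull); ce=np.array([m["m10"],m["m01"]])/m["m00"]
        (x,y),r=cv2.minEnclosingCircle(P); (rc,rs,ra)=cv2.minAreaRect(P)
        print(" red px",k[:,0].mean(0).round(),"centroid",ce.round(1),"area",m["m00"],"circ",round(x,1),round(y,1),round(r,1),"rect",np.round(rs,1),round(ra,1))
    dk=(v<60).astype(np.uint8)
    for k in cv2.findContours(dk,0,2)[0]:
        A=cv2.contourArea(k)
        if 100<A<900:
            q=k[:,0].mean(0); r=cv2.minAreaRect((ray(c,k[:,0].astype(float),H+.032)[:,:2]*1000).astype(np.float32))
            if abs(r[0][1])<200: print(" dark",q.round(),A,np.round(r[0],1),np.round(r[1],1),round(r[2],1))
E
python3 m.py
```

```text
top deck px [[175.0, 167.0], [294.0, 161.0], [300.0, 300.0], [181.0, 306.0]] rect [521.9 123.9] [287.4 241.7] 1.35 [[375.3999938964844, 241.39999389648438], [381.1000061035156, -0.30000001192092896], [668.4000244140625, 6.5], [662.7000122070312, 248.10000610351562]]
 red px [272. 270.] centroid [439.4  62.7] area 3539.9348112164007 circ 439.2 63.0 34.5 rect [65.2 66.1] 88.6
 red px [249. 229.] centroid [526.3 100.4] area 2708.748930965434 circ 525.3 106.7 34.3 rect [68.4 48.7] 11.0
 red px [263. 185.] centroid [615.3  68.2] area 2740.6143403230235 circ 608.7 67.9 34.3 rect [67.  48.8] 88.8
 dark [311. 228.] 290.0 [524.3 -21.3] [80.7 16.9] 1.3
 dark [302. 122.] 129.5 [744.  -11.1] [156.    6.4] 86.5
scene deck px [[171.0, 237.0], [232.0, 130.0], [364.0, 206.0], [302.0, 313.0]] rect [522.5 125. ] [294.6 247.6] 1.42 [[372.20001220703125, 245.10000610351562], [378.29998779296875, -2.4000000953674316], [672.7999877929688, 4.900000095367432], [666.7000122070312, 252.39999389648438]]
 red px [320. 215.] centroid [441.8  61.2] area 3684.7890294763492 circ 441.9 61.1 35.2 rect [67.7 67.9] 31.8
 red px [270. 208.] centroid [529.4  98.6] area 2862.363653967972 circ 528.0 104.7 34.5 rect [68.6 51. ] 11.0
 red px [243. 174.] centroid [618.3  67.1] area 2874.305702027981 circ 611.1 66.4 35.5 rect [50. 70.] 3.7
 dark [303. 156.] 328.0 [525.4 -18.3] [79.5 20.9] 1.3
 dark [181. 138.] 148.5 [744.8  58.9] [176.2  75.4] 59.7
 dark [37. 23.] 372.0 [1194.4    8. ] [149.2  33.2] 83.8
```

Emit:
carry_out(
  plan=[
    [0,0,-4,10,-15,20,0],
    [0,0,-9,28,-50,40,0],
    [0,0,-13.5,47,-85,60,0],
    [0,0,-18,66,-120,80,0],
    [0,0,-22.5,85,-155,95,0],
    [0,0,-27,104,-190,105,0],
    [0,0,-31.5,123,-225,110,0],
    [0,0,-36,142,-260,110,0],
  ],
)

```text
clock: 1.05
tcp_pos: [0.3204, 0.3639, 0.4137]
tool_rot: [3.14, -0.001, 2.233]
ft_force: [0.9, -0.1, 0.2]
finger_gap: 0.298
```

Emit:
carry_out(
  plan=[
    [0,0,-4.5,22,-39,0,0],
    [0,0,-9,44,-78,0,0],
    [0,0,-13.5,66,-117,0,0],
    [0,0,-18,88,-156,0,0],
    [0,0,-22.5,110,-195,0,0],
    [0,0,-27,132,-234,0,0],
    [0,0,-31.5,154,-273,0,0],
    [0,0,-36,176,-312,0,0],
  ],
)

```text
clock: 1.85
tcp_pos: [0.4961, 0.0516, 0.413]
tool_rot: [3.141, -0.0, 1.605]
ft_force: [0.8, 0.9, -0.0]
finger_gap: 0.005
```

```bash
python3 - <<'E'
from h import *
from scipy.spatial.transform import Rotation as R
s=get_state(); c=camera("wrist"); T=np.eye(4); T[:3,:3]=R.from_euler("xyz",s["tool_rot"]).as_matrix(); T[:3,3]=s["tcp_pos"]
c["view"]=np.linalg.inv(T@c["tool_from_camera"]); im=c["pixels"].copy()
y=np.radians(1.4); X=np.array([np.cos(y),np.sin(y)]); Y=np.array([-X[1],X[0]]); o=np.array([.5252,-.0005])
for a,b,z in[(-.119,0,.205),(.119,0,.205),(-.035,-.02,.237),(.035,-.02,.237),(.035,-.03,.237),(-.035,-.03,.237)]:
    u=proj(c,[*(o+a*X+b*Y),z])[0]; cv2.drawMarker(im,tuple(int(t) for t in u),(0,255,0),0,12)
for p in[(.5265,.1057),(.610,.067)]:
    u=proj(c,[*p,.205])[0]; cv2.drawMarker(im,tuple(int(t) for t in u),(0,0,255),0,12)
save("w1",im)
E
```

```text
(no output)
```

View pics/w1.png

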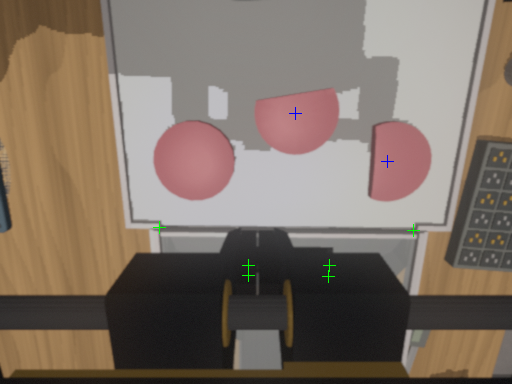

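Emit:
carry_out(
  plan=[
    [0,0,0,15,-24,-25,0],
    [0,0,0,29,-47,-60,0],
    [0,0,0,29,-47,-100,0],
    [0,0,0,29,-47,-128,0],
    [0,0,0,29,-47,-131,0],
    [0,0,0,29,-47,-131,0],
  ],
)

```text
clock: 2.5
tcp_pos: [0.5246, 0.0064, 0.2819]
tool_rot: [-3.141, 0.0, 1.609]
ft_force: [0.1, 0.5, 0.9]
finger_gap: 0.001
```

Emit:
carry_out(
  plan=[
    [0,0,0,0,-8,0,0],
    [0,0,0,0.5,-20,0,0],
    [0,0,0,1,-35,0,0],
    [0,0,0,1,-50,0,0],
    [0,0,0,2,-65,0,0],
    [0,0,0,2,-80,0,0],
    [0,0,0,2,-92,0,0],
    [0,0,0,3,-102,0,0],
  ],
)

```text
clock: 3.3
tcp_pos: [0.5278, -0.097, 0.2826]
tool_rot: [3.14, -0.0, 1.607]
ft_force: [-1.1, 1.6, 1.6]
finger_gap: 0.009
```

Emit:
carry_out(
  plan=[
    [0,0,0,0,-4,0,0],
    [0,0,0,0,-8,0,0],
    [0,0,0,0,-11,0,0],
    [0,0,0,0,-13,0,0],
    [0,0,0,0,-13,0,0],
  ],
)

```text
clock: 3.8
tcp_pos: [0.5276, -0.1088, 0.2816]
tool_rot: [-3.141, 0.0, 1.608]
ft_force: [0.6, 0.6, -0.2]
finger_gap: 0.003
```

Emit:
carry_out(
  plan=[
    [0,0,0,0,-2,0,0],
    [0,0,0,0,-4,0,0],
    [0,0,0,0,-5,0,0],
    [0,0,0,0,-5,0,0],
  ],
)

```text
clock: 4.2
tcp_pos: [0.5276, -0.1095, 0.2816]
tool_rot: [-3.14, -0.006, 1.611]
ft_force: [-1.8, 12.6, 6.7]
finger_gap: 0.003
```

```bash
python3 - <<'E'
from h import *
c=camera("top"); save("t2",c["pixels"]); c2=camera("scene")
cv2.imwrite("pics/t2b.png",np.hstack([cv2.resize(cv2.cvtColor(q["pixels"][a:b,l:l+200],4),None,fx=2,fy=2) for q,a,b,l in((c,140,320,250),(c2,20,200,200))]))
E
```

```text
(no output)
```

View pics/t2b.png

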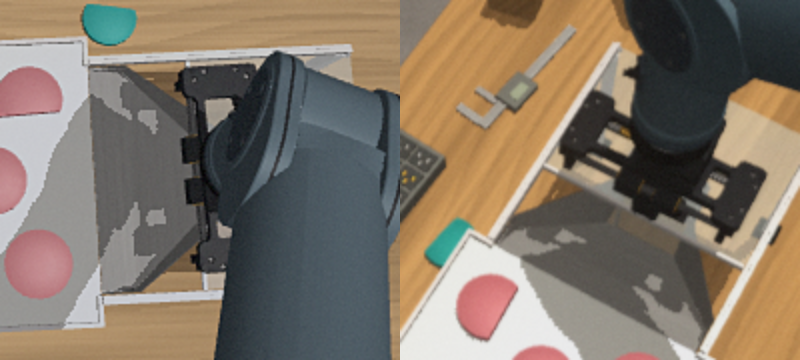

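Emit:
carry_out(
  plan=[
    [0,0,0,0,8,10,0],
    [0,0,0,0,25,50,0],
    [0,0,0,-1,65,70,0],
    [0,0,1,-2,110,75,25],
    [0,0,2,-4,155,75,25],
    [0,0,4,-6,200,75,25],
    [0,0,6,-8,240,65,25],
    [0,0,6,-8,252,40,25],
  ],
)

```text
clock: 5.1
tcp_pos: [0.5201, 0.1434, 0.3231]
tool_rot: [3.137, -0.002, 1.72]
ft_force: [0.5, -0.3, -0.5]
finger_gap: 0.285
```

Emit:
carry_out(
  plan=[
    [0,0,0,0,0,-20,25],
    [0,0,0,0,0,-40,25],
    [0,0,0,0,0,-48,25],
    [0,0,0,0,0,-49,25],
    [0,0,0,0,0,-49,25],
  ],
)

```text
clock: 5.6
tcp_pos: [0.5201, 0.138, 0.2734]
tool_rot: [3.141, 0.0, 1.712]
ft_force: [0.7, 0.1, 0.3]
finger_gap: 0.284
```

```bash
python3 - <<'E'
from h import *
print(get_state()["tcp_pos"],get_state()["tool_rot"],get_state()["finger_gap"])
c=camera("wrist"); save("w3",c["pixels"])
E
```

```text
[0.5200735  0.1379757  0.27342601] [3.14068920e+00 2.46454474e-04 1.71242592e+00] 0.28351409529055666
```

View pics/w3.png

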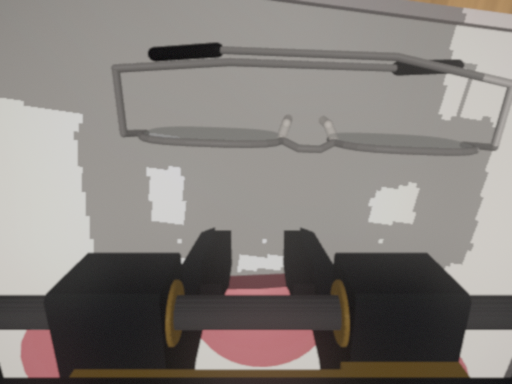

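Emit:
carry_out(
  plan=[
    [0,0,0,0,-8,0,25],
    [0,0,0,0,-18,0,25],
    [0,0,-1,1,-29,0,25],
    [0,0,-2,1,-40,0,25],
    [0,0,-3,2,-51,0,25],
    [0,0,-4,2,-62,0,25],
    [0,0,-5,3,-73,0,25],
    [0,0,-6,3,-84,0,25],
  ],
)

```text
clock: 6.45
tcp_pos: [0.5227, 0.0532, 0.2727]
tool_rot: [3.142, 0.0, 1.607]
ft_force: [-0.1, 0.2, 0.8]
finger_gap: 0.282
```

Emit:
carry_out(
  plan=[
    [0,0,0,0,-11,0,25],
    [0,0,0,0,-22,0,25],
    [0,0,0,1,-33,0,25],
    [0,0,0,1,-44,0,25],
    [0,0,0,1,-52,0,25],
    [0,0,0,1,-59,0,25],
    [0,0,0,1,-59,0,25],
  ],
)

```text
clock: 7.15
tcp_pos: [0.5236, -0.0059, 0.2728]
tool_rot: [3.142, 0.0, 1.607]
ft_force: [0.3, 0.5, -0.1]
finger_gap: 0.285
```

```bash
python3 - <<'E'
from h import *
c=camera("top"); c2=camera("scene")
cv2.imwrite("pics/t4.png",np.hstack([cv2.resize(cv2.cvtColor(q["pixels"][a:b,l:l+200],4),None,fx=2,fy=2) for q,a,b,l in((c,140,320,210),(c2,50,230,200))]))
E
```

```text
(no output)
```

View pics/t4.png

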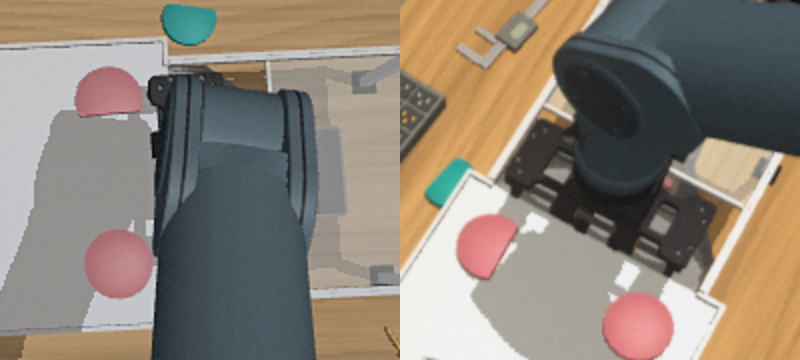

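Emit:
carry_out(
  plan=[
    [0,0,0,0,3,25,24],
    [0,0,-4,10,15,55,24],
    [0,0,-8,35,45,65,24],
    [0,0,-13,65,77,65,24],
    [0,0,-17,90,107,65,24],
    [0,0,-20,104,122,60,24],
    [0,0,-20,104,122,50,24],
    [0,0,-20,104,122,40,24],
  ],
)

```text
clock: 8.05
tcp_pos: [0.6271, 0.1172, 0.3116]
tool_rot: [-3.141, 0.001, 1.261]
ft_force: [-0.7, 0.4, -0.3]
finger_gap: 0.272
```

```bash
python3 - <<'E'
from h import *
from scipy.spatial.transform import Rotation as R
s=get_state(); print(s["tcp_pos"].round(4),s["tool_rot"].round(3),s["finger_gap"])
c=camera("top"); c2=camera("scene")
im=[cv2.resize(cv2.cvtColor(q["pixels"][a:b,l:l+200],4),None,fx=2,fy=2) for q,a,b,l in((c,140,320,210),(c2,20,200,200))]
cv2.imwrite("pics/t5.png",np.hstack(im))
E
```

```text
[0.6271 0.1172 0.3116] [-3.141e+00  1.000e-03  1.261e+00] 0.2718696758290642
```

View pics/t5.png

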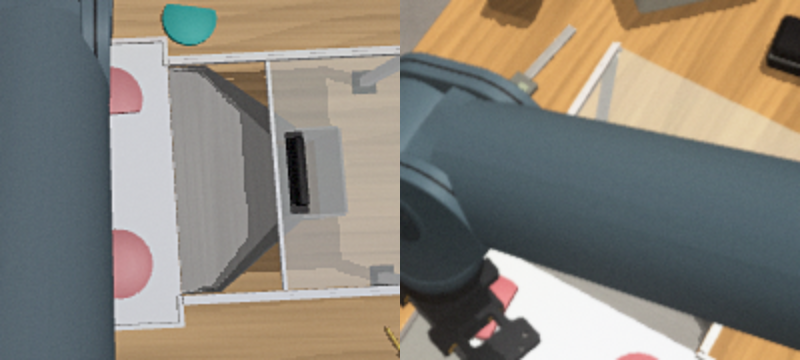

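Emit:
carry_out(
  plan=[
    [0,0,0,0,0,-20,24],
    [0,0,0,0,0,-34,24],
    [0,0,0,0,0,-38.5,24],
    [0,0,0,0,0,-38.5,24],
    [0,0,0,-3,-9,-38.5,24],
    [0,0,0,-6,-19,-38.5,24],
    [0,0,0,-9,-29,-38.5,24],
    [0,0,0,-12.5,-39,-38.5,24],
  ],
)

```text
clock: 8.95
tcp_pos: [0.615, 0.0767, 0.2747]
tool_rot: [3.141, -0.0, 1.258]
ft_force: [0.1, -0.1, -0.1]
finger_gap: 0.273
```

```bash
python3 - <<'E'
from h import *
from scipy.spatial.transform import Rotation as R
s=get_state(); print(s["tcp_pos"].round(4),s["ft_force"].round(1))
im=[cv2.resize(cv2.cvtColor(camera(n)["pixels"],4),(400,300)) for n in("wrist","scene")]
cv2.imwrite("pics/t6.png",np.hstack(im))
E
```

```text
[0.615  0.0767 0.2747] [ 0.1 -0.1 -0.1]
```

View pics/t6.png

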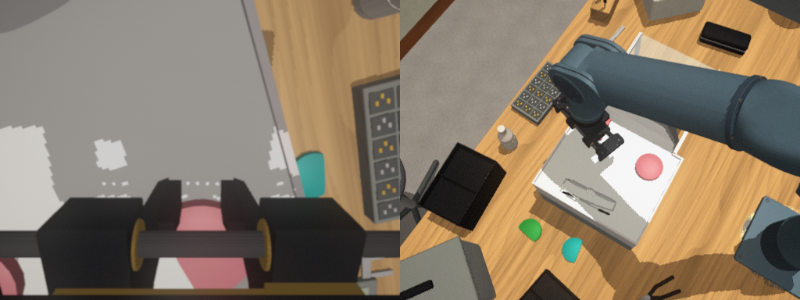

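Emit:
carry_out(
  plan=[
    [0,0,0,-3,-10,-1,24],
    [0,0,0,-6,-20,-1,24],
    [0,0,0,-10,-31,-1,24],
    [0,0,0,-13,-42,-1,24],
    [0,0,0,-17,-53,-1,24],
    [0,0,0,-20,-64,-1,24],
    [0,0,0,-24,-74,-1,24],
    [0,0,0,-27,-84,-1,24],
  ],
)

```text
clock: 9.85
tcp_pos: [0.5877, -0.0067, 0.2732]
tool_rot: [-3.141, 0.0, 1.259]
ft_force: [-0.3, 0.3, 0.5]
finger_gap: 0.271
```

Emit:
carry_out(
  plan=[
    [0,0,0,0,0,0,24],
    [0,0,5,0,15,25,24],
    [0,0,10,0,50,55,12],
    [0,0,15,0,90,80,0],
    [0,0,18,0,135,90,0],
    [0,0,18,0,175,95,0],
  ],
)

```text
clock: 10.45
tcp_pos: [0.5883, 0.1721, 0.3699]
tool_rot: [3.139, -0.002, 1.576]
ft_force: [-0.2, 0.7, -0.3]
finger_gap: 0.007
```

```bash
python3 - <<'E'
from h import *
c=camera("top"); c2=camera("scene")
im=[cv2.resize(cv2.cvtColor(q["pixels"][a:b,l:l+200],4),None,fx=2,fy=2) for q,a,b,l in((c,140,320,230),(c2,20,200,200))]
cv2.imwrite("pics/t7.png",np.hstack(im))
E
```

```text
(no output)
```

View pics/t7.png

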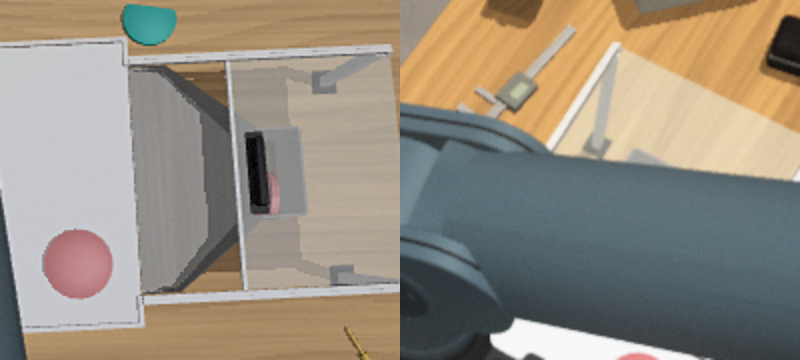

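Emit:
carry_out(
  plan=[
    [0,0,0,-5,-30,10,0],
    [0,0,0,-12,-72,20,0],
    [0,0,0,-20,-115,30,0],
    [0,0,0,-28,-160,30,0],
    [0,0,0,-36,-205,30,0],
    [0,0,0,-44,-250,30,0],
    [0,0,0,-52,-295,30,0],
    [0,0,0,-59,-335,30,0],
  ],
)

```text
clock: 11.35
tcp_pos: [0.5281, -0.1683, 0.3983]
tool_rot: [3.141, 0.0, 1.572]
ft_force: [0.4, -0.5, -0.2]
finger_gap: 0.007
```

Emit:
carry_out(
  plan=[
    [0,0,0,0,-30,0,0],
    [0,0,0,0,-50,0,0],
    [0,0,0,0,-60,0,0],
    [0,0,0,0,-60,0,0],
  ],
)

```text
clock: 11.75
tcp_pos: [0.5287, -0.2269, 0.3981]
tool_rot: [-3.141, 0.0, 1.571]
ft_force: [-0.4, 0.4, -0.0]
finger_gap: 0.006
```

```bash
python3 - <<'E'
from h import *
print(get_state()["tcp_pos"])
im=[cv2.resize(cv2.cvtColor(camera(n)["pixels"],4),(400,300)) for n in("wrist",)]
c=camera("scene"); im.append(cv2.resize(cv2.cvtColor(c["pixels"][20:170,200:400],4),(400,300)))
cv2.imwrite("pics/t8.png",np.hstack(im))
E
```

```text
[ 0.52871867 -0.22691986  0.39806546]
```

View pics/t8.png

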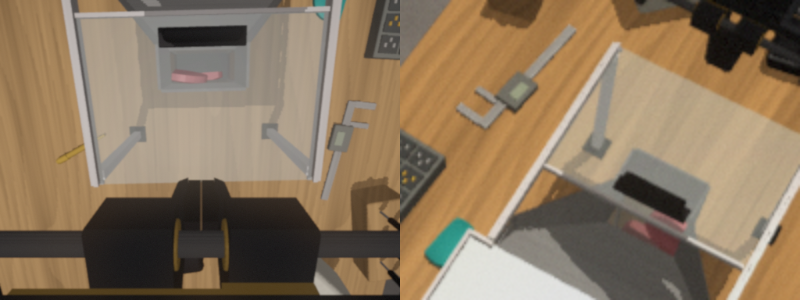

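```bash
cat > w.py <<'E'
from h import *
from scipy.spatial.transform import Rotation as R
y=np.radians(1.4); X=np.array([np.cos(y),np.sin(y)]); Y=np.array([-X[1],X[0]]); o=np.array([.5252,-.0005])
for n in("scene","wrist"):
    s=get_state(); c=camera(n)
    if n=="wrist":
        T=np.eye(4); T[:3,:3]=R.from_euler("xyz",s["tool_rot"]).as_matrix(); T[:3,3]=s["tcp_pos"]; c["view"]=np.linalg.inv(T@c["tool_from_camera"])
    h,sa,v=cv2.split(cv2.cvtColor(c["pixels"],cv2.COLOR_RGB2HSV))
    red=(((h>165)|(h<6))&(sa>40)&(v>60)).astype(np.uint8)
    u0=proj(c,[*(o-.13*Y),.1])[0]
    for k in cv2.findContours(red,0,2)[0]:
        if cv2.contourArea(k)<12 or np.linalg.norm(k[:,0].mean(0)-u0)>60: continue
        print(n,cv2.boundingRect(k),cv2.contourArea(k))
        for z in(.04,.075,.103,.12):
            P=ray(c,k[:,0].astype(float),z)[:,:2]-o; t=np.c_[P@X,P@Y]*1000; print("  z",z,"min",t.min(0).round(),"max",t.max(0).round())
E
python3 w.py
```

```text
scene (312, 130, 28, 18) 189.5
  z 0.04 min [ -37. -187.] max [  35. -160.]
  z 0.075 min [ -39. -169.] max [  31. -143.]
  z 0.103 min [ -41. -155.] max [  27. -130.]
  z 0.12 min [ -42. -146.] max [  25. -122.]
scene (326, 125, 18, 11) 61.5
  z 0.04 min [ -31. -209.] max [  13. -195.]
  z 0.075 min [ -34. -190.] max [   9. -177.]
  z 0.103 min [ -36. -176.] max [   6. -163.]
  z 0.12 min [ -37. -167.] max [   4. -154.]
wrist (219, 92, 65, 17) 737.5
  z 0.04 min [ -49. -175.] max [  32. -155.]
  z 0.075 min [ -45. -173.] max [  30. -154.]
  z 0.103 min [ -42. -171.] max [  28. -154.]
  z 0.12 min [ -40. -170.] max [  26. -154.]
```

Emit:
carry_out(
  plan=[
    [0,0,0,0,38,-20,0],
    [0,0,0,0,75,-45,0],
    [0,0,0,0,76,-85,0],
    [0,0,0,0,76,-112,0],
    [0,0,0,0,76,-116,0],
    [0,0,0,0,76,-116,0],
  ],
)

```text
clock: 12.55
tcp_pos: [0.5292, -0.1492, 0.2823]
tool_rot: [-3.141, -0.0, 1.574]
ft_force: [0.3, -0.6, 1.8]
finger_gap: 0.001
```

Emit:
carry_out(
  plan=[
    [0,0,0,0,8,0,0],
    [0,0,0,0,20,0,0],
    [0,0,0,-1,34,0,0],
    [0,0,0,-1,48,0,0],
    [0,0,0,-1,62,0,0],
    [0,0,0,-2,76,0,0],
    [0,0,0,-2,90,0,0],
    [0,0,0,-2,100,0,0],
  ],
)

```text
clock: 13.35
tcp_pos: [0.5269, -0.048, 0.2821]
tool_rot: [-3.141, -0.0, 1.575]
ft_force: [-0.8, -1.7, 0.7]
finger_gap: 0.009
```

Emit:
carry_out(
  plan=[
    [0,0,0,0,4,0,0],
    [0,0,0,0,8,0,0],
    [0,0,0,0,11,0,0],
    [0,0,0,0,13,0,0],
    [0,0,0,0,13,0,0],
  ],
)

```text
clock: 13.85
tcp_pos: [0.5267, -0.04, 0.2821]
tool_rot: [-3.141, 0.004, 1.57]
ft_force: [-0.7, -8.1, -1.5]
finger_gap: 0.004
```

Emit:
carry_out(
  plan=[
    [0,0,0,0,-8,0,0],
    [0,0,0,0,-14,5,0],
    [0,0,0,0,-20,40,0],
    [0,0,0,0,-55,80,0],
    [0,0,0,0,-100,100,0],
    [0,0,0,0,-145,116,0],
    [0,0,0,0,-187,116,0],
    [0,0,0,0,-187,116,0],
  ],
)

```text
clock: 14.65
tcp_pos: [0.5254, -0.2306, 0.3997]
tool_rot: [3.14, 0.004, 1.564]
ft_force: [-1.3, -0.3, 0.0]
finger_gap: 0.007
```

```bash
python3 w.py; python3 m.py | grep -v deck; python3 - <<'E'
from h import *
im=[cv2.resize(cv2.cvtColor(camera(n)["pixels"],4),(400,300)) for n in("wrist","scene")]
cv2.imwrite("pics/t9.png",np.hstack(im))
E
```

```text
scene (314, 125, 30, 23) 298.5
  z 0.04 min [ -35. -212.] max [  30. -162.]
  z 0.075 min [ -37. -194.] max [  26. -146.]
  z 0.103 min [ -39. -179.] max [  22. -132.]
  z 0.12 min [ -40. -170.] max [  20. -124.]
wrist (222, 89, 64, 17) 719.0
  z 0.04 min [ -48. -175.] max [  32. -154.]
  z 0.075 min [ -45. -173.] max [  29. -154.]
  z 0.103 min [ -42. -172.] max [  27. -154.]
  z 0.12 min [ -40. -171.] max [  26. -154.]
 red px [271. 270.] centroid [439.3  62.5] area 3562.302601355943 circ 439.3 62.8 34.7 rect [65.2 66.1] 88.6
 dark [310. 226.] 292.0 [524.3 -20.7] [80.8 16.9] 1.3
 dark [300. 122.] 127.5 [744.  -11.1] [156.    6.3] 86.6
 red px [320. 213.] centroid [441.8  60.6] area 3767.8863049444626 circ 441.7 60.4 35.8 rect [70.1 67.1] 76.3
 dark [303. 156.] 322.0 [525.1 -17.7] [78.9 20.8] 1.3
 dark [181. 139.] 133.0 [745.8  58.7] [175.4  73.5] 59.7
 dark [35. 23.] 256.0 [1191.9   20.4] [147.2  29.2] 89.5
```

View pics/t9.png

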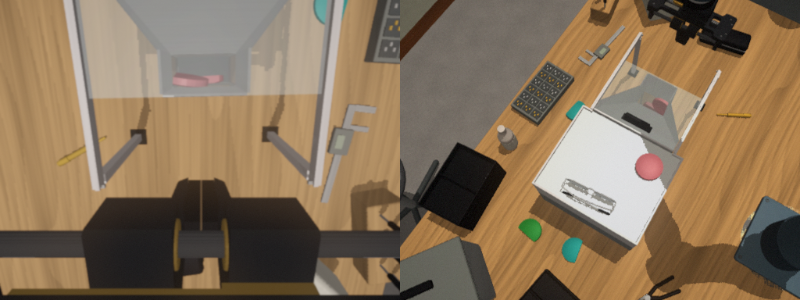

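```bash
python3 - <<'E'
from h import *
a=camera("wrist")["pixels"][60:140,190:330]; b=camera("scene")["pixels"][100:180,270:370]; 
cv2.imwrite("pics/z.png",np.hstack([cv2.resize(cv2.cvtColor(q,4),(400,int(400*q.shape[0]/q.shape[1])),interpolation=2)[:228] for q in(a,b)]))
E
```

```text
(no output)
```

View pics/z.png

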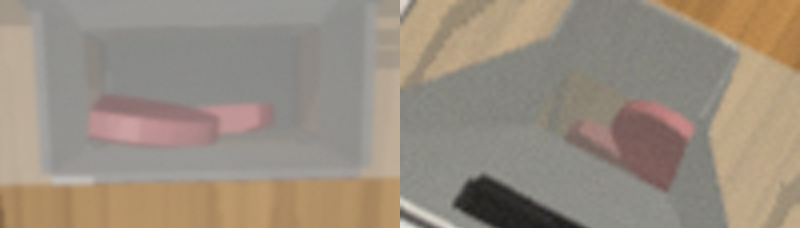

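```bash
python3 - <<'E'
from h import *
from scipy.spatial.transform import Rotation as R
y=np.radians(1.4); X=np.array([np.cos(y),np.sin(y)]); Y=np.array([-X[1],X[0]]); o=np.array([.5252,-.0005])
out=[]
for n,(r0,c0) in(("scene",(100,270)),("wrist",(60,190))):
    s=get_state(); c=camera(n)
    if n=="wrist":
        T=np.eye(4); T[:3,:3]=R.from_euler("xyz",s["tool_rot"]).as_matrix(); T[:3,3]=s["tcp_pos"]; c["view"]=np.linalg.inv(T@c["tool_from_camera"])
    W=lambda a,b,z: proj(c,[*(o+a*X+b*Y),z])[0]
    im=cv2.resize(cv2.cvtColor(c["pixels"][r0:r0+100,c0:c0+100],4),(400,400),interpolation=2)
    for z,col in((.103,(0,255,0)),(.004,(255,0,0))):
        q=np.array([W(a,b,z) for a,b in((-.044,-.13),(.044,-.13),(.044,-.174),(-.044,-.174))]); print(n,z,q.round(1).tolist())
        cv2.polylines(im,[((q-[c0,r0])*4).astype(int)],True,col,1)
    q=np.array([W(-.118,-.172,.211),W(.118,-.172,.211)]); cv2.polylines(im,[((q-[c0,r0])*4).astype(int)],False,(0,0,255),1)
    out.append(im)
cv2.imwrite("pics/ov.png",np.hstack(out))
E
```

```text
scene 0.103 [[337.5, 148.8], [304.1, 131.4], [312.9, 116.9], [346.2, 133.9]]
scene 0.004 [[331.0, 164.9], [300.2, 148.7], [308.4, 135.1], [339.0, 151.0]]
wrist 0.103 [[217.7, 70.2], [300.5, 68.6], [299.8, 111.0], [219.8, 112.5]]
wrist 0.004 [[225.9, 73.5], [291.3, 72.2], [291.0, 105.8], [227.4, 107.1]]
```

Emit:
carry_out(
  plan=[
    [4,0,0,0,-12,0,0],
    [9,0,0,0,-25,-5,0],
    [14,0,0,0,-40,-10,0],
    [19,0,0,0,-55,-18,0],
    [24,0,0,0,-70,-26,0],
    [29,0,0,0,-82,-34,0],
    [32,0,0,0,-90,-40,0],
    [32,0,0,0,-90,-40,0],
  ],
)

```text
clock: 15.95
tcp_pos: [0.526, -0.3156, 0.3561]
tool_rot: [-3.139, -0.559, 1.568]
ft_force: [-1.1, 0.4, -0.7]
finger_gap: 0.006
```

```bash
cat > v.py <<'E'
from h import *
from scipy.spatial.transform import Rotation as R
y=np.radians(1.4); X=np.array([np.cos(y),np.sin(y),0]); Y=np.array([-X[1],X[0],0]); o=np.array([.5252,-.0005,0])
s=get_state(); c=camera("wrist"); T=np.eye(4); T[:3,:3]=R.from_euler("xyz",s["tool_rot"]).as_matrix(); T[:3,3]=s["tcp_pos"]
E=T@c["tool_from_camera"]; c["view"]=np.linalg.inv(E); print("cam",E[:3,3].round(3),"axis",E[:3,2].round(2),s["tool_rot"].round(3))
h,sa,v=cv2.split(cv2.cvtColor(c["pixels"],cv2.COLOR_RGB2HSV))
red=(((h>165)|(h<6))&(sa>40)&(v>60)).astype(np.uint8)
W=lambda a,b,z: proj(c,(o+a*X+b*Y+[0,0,z]))[0].round().tolist()
print("mouth",[W(a,b,.103) for a in(-.044,.044) for b in(-.13,-.174)],"floor",[W(a,b,.004) for a in(-.044,.044) for b in(-.13,-.174)])
for k in cv2.findContours(red,0,2)[0]:
    if cv2.contourArea(k)<40: continue
    b=cv2.boundingRect(k); print("red",b,cv2.contourArea(k))
    if b[1]+b[3]/2>300 : continue
    uv=cv2.approxPolyDP(k,2,True)[:,0].astype(float); d=np.c_[(uv[:,0]-c["cx"])/f(c),(uv[:,1]-c["cy"])/f(c),np.ones(len(uv))]@E[:3,:3].T
    for yy in(-.150,-.170):
        t=(yy-(E[:3,3]-o)@Y)/(d@Y); P=E[:3,3]-o+d*t[:,None]
        print(" plane y",yy,"x,z mm:",np.c_[P@X,P[:,2]].__mul__(1000).round().astype(int).tolist())
# coarse label map around well
q=np.array([W(a,b,z) for a in(-.044,.044) for b in(-.13,-.174) for z in(.004,.103)]); a0,b0=q.min(0).astype(int)-6; a1,b1=q.max(0).astype(int)+6
print("map origin",a0,b0)
for r in range(max(b0,0),min(b1,384),3): print(r,"".join("#" if red[r,k] else ".:-=+*"[min(5,v[r,k]//43)] for k in range(max(a0,0),min(a1,512),2)))
E
python3 v.py
```

```text
cam [ 0.525 -0.295  0.464] axis [-0.    0.26 -0.96] [-3.139 -0.559  1.568]
mouth [[223.0, 133.0], [223.0, 169.0], [298.0, 131.0], [300.0, 167.0]] floor [[229.0, 162.0], [230.0, 191.0], [290.0, 160.0], [291.0, 189.0]]
red (226, 169, 60, 19) 835.0
 plane y -0.15 x,z mm: [[-47, 21], [-39, 2], [-37, -52], [-23, -66], [23, -58], [38, -25], [32, 24]]
 plane y -0.17 x,z mm: [[-42, 83], [-35, 66], [-32, 19], [-20, 8], [19, 15], [32, 43], [26, 85]]
map origin 217 125
125 =============================================
128 =============================================
131 =============================================
134 ---------------------------------------------
137 ---------------------------------------------
140 ---------------------------------------------
143 ---------------------------------------------
146 ---------------------------------------------
149 ---------------------------------------------
152 ---------------------------------------------
155 ---------------------------------------------
158 ---------------------------------------------
161 =-------------------------------------------=
164 =------------------------------------------=+
167 ==----------------------------------------=++
170 ==---#############################---------=+
173 ==----############################=--------=+
176 ==------###########################-------=++
179 ===-----###########################-------+++
182 ===------#######################---------=+++
185 ====------###################-----------=++++
188 ====------------------------------------+++++
191 =====----------------------------------=+++++
194 =====--------------------==++++++++++++++++++
```

Emit:
carry_out(
  plan=[
    [0,0,0,-20,0,0,0],
    [0,0,0,-45,0,0,0],
    [0,0,0,-70,0,0,0],
    [0,0,0,-95,0,0,0],
    [0,0,0,-115,0,0,0],
    [0,0,0,-125,0,0,0],
    [0,0,0,-125,0,0,0],
  ],
)

```text
clock: 16.7
tcp_pos: [0.4019, -0.3133, 0.3591]
tool_rot: [3.138, -0.557, 1.575]
ft_force: [-0.1, 0.9, 0.3]
finger_gap: 0.005
```

```bash
python3 v.py
```

```text
cam [ 0.401 -0.292  0.467] axis [ 0.    0.26 -0.97] [ 3.138 -0.557  1.575]
mouth [[328.0, 136.0], [331.0, 171.0], [402.0, 134.0], [407.0, 170.0]] floor [[314.0, 163.0], [316.0, 193.0], [374.0, 162.0], [377.0, 191.0]]
red (326, 172, 52, 18) 695.5
 plane y -0.15 x,z mm: [[-18, -44], [6, -71], [35, -67], [54, -26], [43, 15], [-22, 19]]
 plane y -0.17 x,z mm: [[-34, 29], [-14, 6], [11, 10], [28, 45], [18, 80], [-38, 84]]
map origin 308 128
128 ++===================================================
131 +++==================================================
134 ========-----------------============================
137 =======------------------=========-------------------
140 ======-----------------------------------------------
143 =====------------------------------------------------
146 =====------------------------------------------------
149 ====-------------------------------------------------
152 ===--------------------------------------------------
155 ===--------------------------------------------------
158 ==---------------------------------------------------
161 +=---------------------------------------------------
164 +=-------##------------------------------------------
167 ++------###-----------------------------------------=
170 ++------##==--------------------------------------==+
173 ++=----##-==#######################============---==+
176 ++=--------########################==========---==+++
179 ++=-------#########################========---==+++++
182 ++=------########################========---=++++++++
185 ++=------#####################=----====---=++++++++++
188 ++=-------==############=-----------=---=++++++++++++
191 ++=------------------=---------------==++++++++++++++
194 ++=--------------------==----===--===++++++++++++++++
197 +++++++++++++++++++++++++++++++++++++++++++++++++++++
```

```bash
python3 -c "
from station import finish_job
print(finish_job())"
```

```text
the job is handed in; nothing more can be done
None
```

I opened the cover, swept both broken lenses over the lip into the well without lifting them, shut the cover again, and handed the job in. The clock read about 17 s of the 54 s allowed; no verdict was reported.

**How it went:** I pushed the cover open by its bar until it met the stop, with about 13 N on the tool. I swept the middle lens by its broken side. I swept the right-hand one by its round side, on a slant towards the middle of the chute. I then pushed the cover shut to its stop, with about 8 N on the tool.

**Last checks:**
- **Cover:** the grip bar is back within about 1 mm of where it started.
- **Whole lens and frame:** the whole lens is within about 1 mm of its start. The frame looked undisturbed in the picture, though I did not measure it.
- **Lenses:** the deck and chute are clear, and both lenses stand on edge in the well.

**What disagreed:** the views gave different heights for the top of the lens against the -x wall. One pair of views put it slightly above the well's mouth; a tilted, shifted wrist view put it at about 85–90 mm above the bench. I took the tilted view as the better one. By it, that lens's centre is about 50 mm above the well floor and 30 mm sideways from the middle, inside the 85 mm and 36 mm limits. The sideways margin is small. I had used all 12 pictures by then, so this last estimate comes from colour masks alone.

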